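# Set the turret stop and feed a slat to it

### The arm

A 7-joint arm with a two-finger parallel gripper is mounted at the origin on a cart in front of the work surface, level with it; the furniture and walls round the work are solid. World frame = base frame: x ahead of the robot, y to its left, z up, the work surface at z = 0. Lengths are in m, angles in rad, forces in N, time in s.
With the tool pointing down it reaches from about 0.4 to 0.85 m from the base axis. Payload 10.4 kg.
Tool frame: the origin (TCP) lies at the very end of the fingers, on their centre line; the grasp point (between the pads) lies manip.hold_point_z behind it (manip.hold_point_z is the distance from the TCP to the grasp point, in m); z points along the fingers, x is the direction in which the jaws open and shut, and the axes are right-handed (so a half turn about z gives the same grasp; the last joint's range is limited). The gripper opens to 85 mm and grips with 20 to 120 N. Pads are 22 mm wide; open, the fingers measure 114 mm over their backs; the gripper's body (76 mm by 85 mm) begins 54 mm behind the grasp point. The pads swing forward as they close: fully open they stand 13 mm farther back than shut.
Start: joints at [-1.136, 0.332, -0.065, 1.46, 0.022, 1.35, -0.088], TCP at [0.276, 0.561, 0.192] pointing down, gripper open.
Joint ranges: [-2.6, 2.6], [-0.5, 2.12], [-1.47, 1.34], [0.16, 2.42], [-1.27, 4.41], [0.06, 2.06], [-2.6, 2.6]. Speed limits (rad/s): [2.22, 2.22, 2.79, 2.79, 3.14, 3.14, 3.14].

### API

Orientations are given as a unit quaternion [x, y, z, w].
In Python, from workcell import readout, camera, camera_info, manip gives the robot as it stands.
- The arm moves only by the tool play_rows, never from a script. Its argument "rows" is a list of rows, each a list of 3 entries, a list of its own where there are three numbers: the shift along the world's x, y, z in mm, then the turn, a rotation vector about the world's x, y, z in degrees, then the finger opening in mm, from 0 to 85.4. In form: [[[tx, ty, tz], [rx, ry, rz], fingers], ...]. A call has 1 to 12 rows; each row shifts and turns the commanded pose from where the row before left it; what a row does not reach is not made up. A row lasts 1/8 s, in which the tool goes at most 62.5 mm and 10.7 degrees, less where a joint would pass 70% of its speed; a pose out of reach is approached as far as the arm can. A call with a gripper value outside its range is refused whole. The fingers move at their own pace and stop on an object; "force" is the grip in N (left out, the last holds). Time passes only in rows, so rows that do not move let the fingers close. It gives the time, the measured TCP pose, the force and the opening at its end, in the units of the state.
- readout.get_obs(): the state, without advancing time (a new reading comes with each control period).
- camera(name): name is "scene" or "top" or "wrist"; returns the picture (384x512x3 uint8, blue, green, red); there is no depth.
- camera_info(name): a dict with "fx", "fy", "cx", "cy" (pixels), "k1" (the pictures are not rectified: a ray, as slopes to the right and down, at radius r is drawn at 1 + k1 r^2 times it, then the intrinsics apply), "world_from_camera" (4x4, takes a point from camera to world coordinates). Camera axes: x right, y up, looking along -z (the intrinsics and any distortion apply to the point x, -y, -z); pixel columns grow to the right and rows downward; lengths in m; the calibration is good to about 2 mm. A picture is of the moment at which its call begins: read the wrist's pose just before it. camera_info takes no time and is no camera call; for the wrist camera it gives the pose at the moment of the call.
- manip.hand_in(): hands the job in, once; it reports no verdict.
The state is a dict: "clock": time; "joint_pos": joint angles; "joint_velocities": joint speeds; "tau": joint torques, N m; "position": TCP position; "ee_rot": TCP orientation; "ft_force": force on the tool from outside, world axes, zero at the start; "torque": the same for the moment, N m; "grip_width": opening from 0.0 (shut) to 1.0 (fully open).
Only numpy, scipy, OpenCV 4.12 (cv2) and the standard library are available. Lean on these libraries where they do the work, as an engineer would, in place of code of your own. Each camera call takes 0.05 s, during which the arm holds its last target.

### The job

On the drilling jig, turn the hand wheel of the turret stop by its rim until the engraved line on it faces the fixed pointer, and let go. Then push the slat along the guide channel, under the drill bridge, with the push stick (never with the fingers) until it butts against the stop stud, and set the stick back down on the bench, off the jig. Leave the wheel on its mark and the can, jar, tape measure and sanding block where they are.

Things in the scene. Friction and masses are not known exactly. Their poses are not given: they have to be found in the camera images.
- slat_jig: Drilling jig bolted to the bench, fixed. Origin on the bench top under the wheel's axis; +x is the feed direction (from the channel's mouth to the wheel), z up. Wooden board 20 mm thick, x -246 to +84 mm, y -68 to +68 mm, with the guide channel, drill bridge, turret wheel and pointer on it.
- channel_mouth (a point): Centre of the open end of the guide channel, at x = -238 mm, z = 20 mm (channel floor) in the jig's frame. The channel runs along +x to x = -78 mm between two wooden fences 22 mm thick with tops at z = 38 mm; clear width 43 mm (y -21.5 to +21.5).
- drill_bridge (a point): Top centre (z = 46 mm) of the steel plate that spans the channel from x = -132 to -88 mm in the jig's frame, y -43 to +43 mm; underside at z = 38 mm; two drill bushings on it reach z = 54 mm.
- turret (a joint): Angle of the turret wheel about the vertical axis through the jig's origin, counter-clockwise positive seen from above; 0 (or a whole turn, 6.283) = the engraved line faces the pointer. Turns both ways without stops in reach and stays where left; friction about 0.25 N m (5 N at the rim).
- wheel_rim (a point): On the wheel's axis at the height of the rim's top, z = 82 mm. The wheel is an aluminium dish: upright rim wall 12 mm thick, outer radius 56, inner radius 44 mm, to be pinched from above; dish floor inside at z = 52 mm; hub of 15 mm radius up to z = 70 mm; underside at z = 46 mm.
- mark (a point): The wheel's engraved dark line, 4 mm wide, where it crosses the outer top edge of the rim (56 mm from the axis, z = 82 mm). It runs from the hub across the dish, over the rim and down its outside.
- stop_stud (a point): Flat end of the stop stud that belongs to the mark: opposite the line, 62 mm from the wheel's axis, 16 mm diameter, z = 31.5 mm. Six such steel studs stick out radially under the wheel (z 23 to 40 mm), 60 degrees apart, reaching 54 to 72 mm. With the line at the pointer this one meets the slat.
- pointer_tip (a point): Tip of the fixed steel pointer, a small cone pointing at the wheel, 59 mm from the axis on the jig's +x axis, z = 77.5 mm. It sits on a post at x = 73 to 78 mm in the jig's frame, 16 mm wide in y, up to z = 84 mm.
- slat: Wooden slat 100 x 40 x 16 mm (x, y, z) lying in the channel, loose, about 60 g. Origin in the centre of its underside; its +x points along the feed. Not to be touched with the fingers. Home: front end touching the stud, its origin then at x = -112 mm in the jig's frame.
- slat_front (a point): Middle of the slat's front end face (+50 mm in x from its origin, 8 mm up).
- push_stick: Pale wooden push stick, loose, about 110 g, standing on its sole. Sole 120 x 24 x 14 mm, from x = -40 to +80 mm; its rubber nose at +80 mm pushes the slat. Upright grip above the origin: 46 mm long (x), 20 mm thick (y), up to z = 72 mm; grasp it across y from above. Origin in the sole's underside, under the middle of the grip.
- aerosol: Tall aerosol can with a red cap, 67 mm diameter, 202 mm high, loose; origin under its centre. Must stay.
- jar: Clear screw-top jar with a teal lid, 60 mm diameter, 109 mm high, loose; origin under its centre. Must stay.
- tape_measure: Yellow tape measure 61 x 76 x 66 mm, loose; origin under its centre. Must stay.
- sanding_block: Brown cork sanding block about 110 x 65 x 32 mm, loose; origin under its centre. Must stay.
Things that resemble listed ones, but are neither listed nor needed, are in the scene too. Leave any blue or yellow look-alike of the push_stick alone.

How it is judged:
On the way, in this order (a step that is already met when the one before it is completed fails the run):
1. the engraved line faces the pointer (y of mark in the frame of slat_jig between -0.004 and 0.004 m and x of mark in the frame of slat_jig above 0.03 m), for 0.3 s.
2. the push stick drives the slat forward under the drill bridge (all of step 1 and contact force between push_stick and slat above 0.1 N and x of slat in the frame of slat_jig above -0.14 m), for 0.02 s.
At the end, for the whole second after the job is handed in: Engraved line within 4 mm of the pointer at the rim; slat in the channel, its front end butted on the stud (within 3.5 mm of 62 mm from the wheel axis); push stick at rest on the bench top, off the jig (origin under 15 mm high) (all of step 1 and x of slat_front in the frame of slat_jig between -0.0655 and -0.0595 m and y of slat_front in the frame of slat_jig between -0.005 and 0.005 m and z of slat in the frame of slat_jig below 0.024 m and linear speed of slat below 0.01 m/s and velocity of joint turret between -0.03 and 0.03 rad/s and height (world z) of push_stick between -0.01 and 0.015 m and linear speed of push_stick below 0.02 m/s); the robot touches nothing.
It fails at once if the fingers touch the slat (contact force between the fingers and slat above 0.5 N).
It fails at once if the tall aerosol can is pushed away (more than 25 mm) or tipped over (distance of aerosol from where it was at the start of the episode above 0.025 m or angle between aerosol's own z axis and vertical above 0.5 rad).
It fails at once if the jar is pushed away (more than 25 mm) or tipped over (distance of jar from where it was at the start of the episode above 0.025 m or angle between jar's own z axis and vertical above 0.5 rad).
It fails at once if the tape measure is pushed away (more than 25 mm) or tipped over (distance of tape_measure from where it was at the start of the episode above 0.025 m or angle between tape_measure's own z axis and vertical above 0.5 rad).
It fails at once if the sanding block is pushed away (more than 25 mm) or tipped over (distance of sanding_block from where it was at the start of the episode above 0.025 m or angle between sanding_block's own z axis and vertical above 0.5 rad).
It also fails if it takes over 72 s, if anything falls off the work surface, if the arm or the gripper's body presses on something with over 40 N, if the wrist force passes 120 N, or if a joint passes its speed limit or range.

## Working session

There is one attempt and no reset: what is moved stays moved. The work goes in short steps, Python scripts to look and compute and a tool call to move; the robot and the scene stay as the last step left them, time stands still between calls to the robot, and variables do not carry over. Pictures are saved under pics/ and viewed, and the job is handed in when it is done.

Besides the shell and the picture viewer there is one more tool, called after "Request:" in YAML: its name, and indented under it one key for each argument. play_rows: Moves the arm, as the interface text tells. Its arguments: {"type":"object","properties":{"rows":{"type":"array"},"force":{"type":"number"}},"required":["rows"]}

```bash
mkdir -p pics; ls; cat > h.py <<'E'
import numpy as np, cv2
from workcell import readout, camera, camera_info, manip
def ray(ci,u,v):
    x=(u-ci['cx'])/ci['fx']; y=(v-ci['cy'])/ci['fy']
    rd=np.hypot(x,y); r=rd
    for _ in range(30): r=rd/(1+ci['k1']*r*r)
    s=r/rd if rd>0 else 1
    T=np.array(ci['world_from_camera'])
    d=T[:3,:3]@np.array([x*s,-y*s,-1]); return T[:3,3],d
def onz(ci,u,v,z):
    o,d=ray(ci,u,v); return o+d*(z-o[2])/d[2]
def proj(ci,p):
    T=np.array(ci['world_from_camera']); c=T[:3,:3].T@(np.array(p)-T[:3,3])
    x=c[0]/-c[2]; y=-c[1]/-c[2]; k=1+ci['k1']*(x*x+y*y)
    return np.array([ci['cx']+ci['fx']*x*k, ci['cy']+ci['fy']*y*k])
E
python3 - <<'E'
from h import *
for n in ['scene','top','wrist']:
    ci=camera_info(n); im=camera(n); cv2.imwrite(f'pics/{n}0.png',im)
    print(n,{k:(np.round(v,3).tolist()) for k,v in ci.items()})
print(readout.get_obs(), manip.hold_point_z)
E
```

```text
pics
scene {'fx': 460.128, 'fy': 460.128, 'cx': 262.302, 'cy': 195.569, 'k1': -0.01, 'world_from_camera': [[0.634, 0.449, -0.629, -0.259], [-0.773, 0.365, -0.519, -0.605], [-0.004, 0.816, 0.579, 0.837], [0.0, 0.0, 0.0, 1.0]]}
top {'fx': 374.335, 'fy': 374.335, 'cx': 250.304, 'cy': 193.87, 'k1': -0.097, 'world_from_camera': [[-0.022, 0.991, -0.131, 0.381], [-0.999, -0.026, -0.029, 0.069], [-0.032, 0.13, 0.991, 1.257], [0.0, 0.0, 0.0, 1.0]]}
wrist {'fx': 297.024, 'fy': 297.024, 'cx': 257.001, 'cy': 186.781, 'k1': -0.049, 'world_from_camera': [[0.442, -0.864, -0.241, 0.215], [0.897, 0.425, 0.122, 0.59], [-0.003, -0.27, 0.963, 0.372], [0.0, 0.0, 0.0, 1.0]]}
{'clock': 0.15, 'joint_pos': array([-1.13561495,  0.33274851, -0.06472161,  1.46074124,  0.02159565,
        1.34990426, -0.08851113]), 'joint_velocities': array([ 1.09365982e-03, -2.26179593e-03,  1.78381481e-03, -4.24162799e-03,
        3.90567878e-04, -2.95019796e-06, -2.34856051e-03]), 'tau': array([ 1.94562840e-04, -6.25825310e+01,  4.87482233e-02, -3.91853535e+01,
        1.61087851e-02,  7.44348101e-03, -5.46362844e-05]), 'position': array([0.27606775, 0.56035845, 0.19128857]), 'ee_rot': array([ 8.49098359e-01,  5.28234484e-01, -4.59908635e-04,  3.07235958e-04]), 'ft_force': array([-0.2004964 , -0.14227528, -0.0772152 ]), 'torque': array([-0.01605838, -0.0266447 ,  0.0400617 ]), 'grip_width': 1.00279190819814} 0.0187
```

View pics/scene0.png

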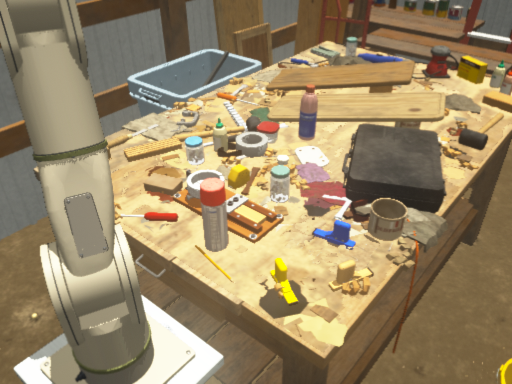

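View pics/top0.png

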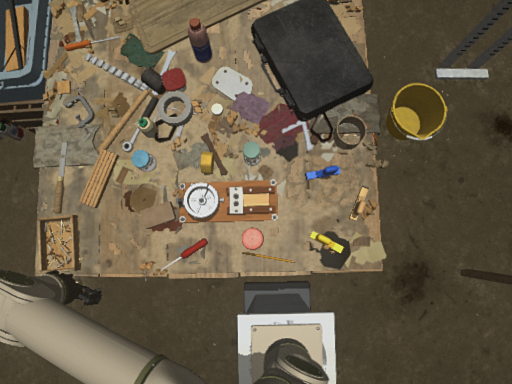

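View pics/wrist0.png

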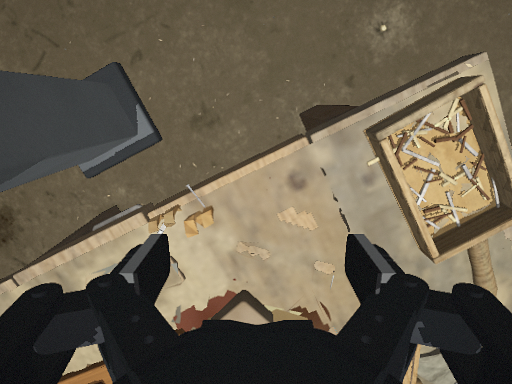

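```bash
python3 - <<'E'
from h import *
im=cv2.imread('pics/top0.png'); 
cv2.imwrite('pics/topjig.png',cv2.resize(im[165:245,165:295],None,fx=6,fy=6,interpolation=cv2.INTER_CUBIC))
cv2.imwrite('pics/topst.png',cv2.resize(im[155:265,290:400],None,fx=5,fy=5,interpolation=cv2.INTER_CUBIC))
ci=camera_info('top')
for n,u,v,z in [('wheel',201,201,.082),('stickgrip',362,197,.07),('aer',252,238,.2),('jar',251,149,.109),('pal',359,203,.014)]: print(n,onz(ci,u,v,z).round(3))
im=cv2.imread('pics/scene0.png'); 
cv2.imwrite('pics/scst.png',cv2.resize(im[200:310,180:410],None,fx=3.4,fy=3.4,interpolation=cv2.INTER_CUBIC))
E
```

```text
wheel [0.518 0.26  0.082]
stickgrip [ 0.519 -0.253  0.07 ]
aer [0.396 0.098 0.2  ]
jar [0.675 0.097 0.109]
pal [ 0.505 -0.257  0.014]
```

View pics/topjig.png

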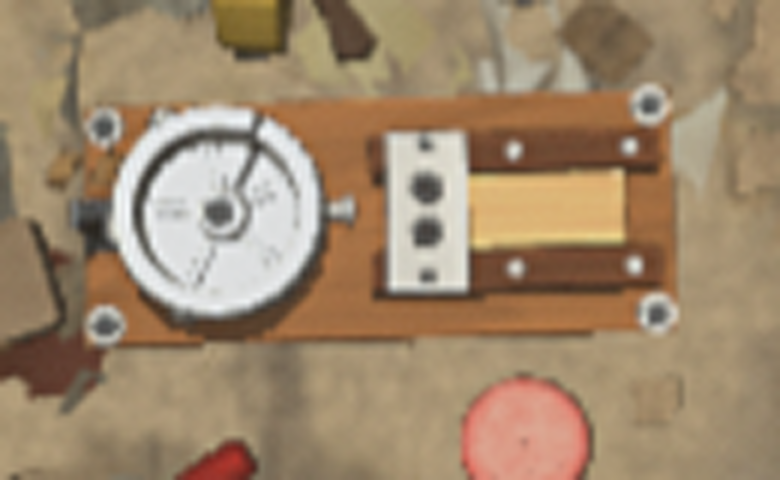

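View pics/topst.png

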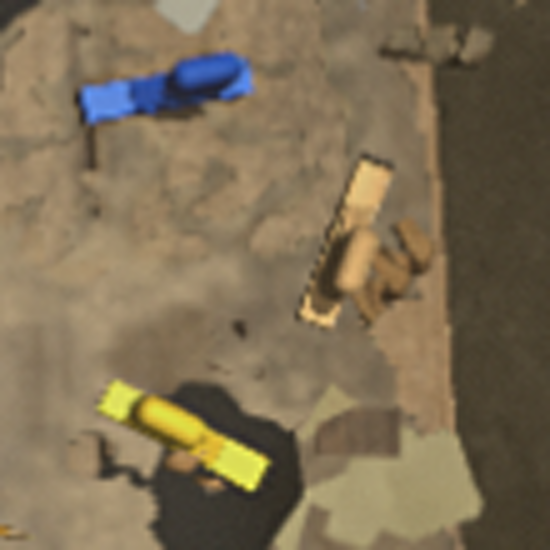

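View pics/scst.png

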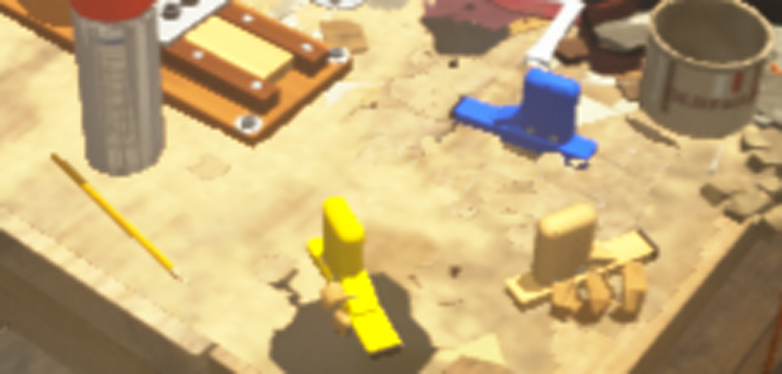

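```bash
cat >> h.py <<'E'
E
python3 - <<'E'
from h import *
im=cv2.imread('pics/top0.png'); ci=camera_info('top')
hsv=cv2.cvtColor(im,cv2.COLOR_BGR2HSV)
# wheel: bright low-sat
roi=np.zeros(im.shape[:2],np.uint8); roi[180:222,180:221]=1
m=((hsv[...,1]<50)&(hsv[...,2]>130)&(roi>0)).astype(np.uint8)
cs,_=cv2.findContours(m,cv2.RETR_EXTERNAL,cv2.CHAIN_APPROX_NONE); c=max(cs,key=cv2.contourArea)
(x,y),r=cv2.minEnclosingCircle(c); print('wheel',x,y,r,cv2.fitEllipse(c),onz(ci,x,y,.082).round(4))
# board corners by orange mask
for z in [0.02]:
  roi=np.zeros(im.shape[:2],np.uint8); roi[176:228,174:282]=1
  m=((hsv[...,0]<16)&(hsv[...,1]>120)&(roi>0)).astype(np.uint8)*255
  m=cv2.morphologyEx(m,cv2.MORPH_OPEN,np.ones((2,2)))
  cs,_=cv2.findContours(m,cv2.RETR_EXTERNAL,cv2.CHAIN_APPROX_NONE); c=np.vstack([k for k in cs if cv2.contourArea(k)>40])
  P=np.array([onz(ci,p[0][0],p[0][1],z)[:2] for p in c],np.float32)
  print(cv2.minAreaRect(P*1000))
# bolts from crop coordinates
for u,v in [(104,127),(104,325),(650,104),(657,313)]: print(onz(ci,165+u/6-.5,165+v/6-.5,.024).round(4))
# slat
roi=np.zeros(im.shape[:2],np.uint8); roi[188:212,240:275]=1
m=((hsv[...,0]>12)&(hsv[...,0]<28)&(hsv[...,2]>200)&(roi>0)).astype(np.uint8)
cs,_=cv2.findContours(m,cv2.RETR_EXTERNAL,cv2.CHAIN_APPROX_NONE); c=max(cs,key=cv2.contourArea); print(cv2.boundingRect(c))
x,y,w,h=cv2.boundingRect(c); print(onz(ci,x-.5,y+h/2,.036),onz(ci,x+w-.5,y+h/2-.5,.036))
for n,u,v,z in [('sole tail',290+317/5,155+315/5,.014),('sole nose',290+375/5,155+165/5,.014),('gt1',290+362/5,155+232/5,.07),('gt2',290+350/5,155+285/5,.07)]: print(n,onz(ci,u-.5,v-.5,z).round(4))
E
```

```text
wheel 199.83584594726562 198.92076110839844 18.208412170410156 ((200.92750549316406, 200.56089782714844), (32.28938293457031, 32.86312484741211), 157.65780639648438) [0.5243 0.264  0.082 ]
((519.3806762695312, 178.14370727539062), (134.67086791992188, 327.4405822753906), 0.5552745461463928)
[0.5778 0.3345 0.024 ]
[0.4668 0.3344 0.024 ]
[0.5825 0.0288 0.024 ]
[0.4663 0.0284 0.024 ]
(240, 188, 29, 24)
[0.52303134 0.14039977 0.036     ] [0.52224669 0.04514014 0.036     ]
sole tail [ 0.4574 -0.2338  0.014 ]
sole nose [ 0.5569 -0.2787  0.014 ]
gt1 [ 0.506 -0.252  0.07 ]
gt2 [ 0.4724 -0.2423  0.07  ]
```

Request:
play_rows:
  rows:
    - [[18,-21,2],[0,0,-10.3],40]
    - [[18,-21,2],[0,0,-10.3],40]
    - [[18,-21,2],[0,0,-10.3],40]
    - [[18,-21,2],[0,0,-10.3],40]
    - [[18,-21,2],[0,0,-10.3],40]
    - [[18,-21,2],[0,0,-10.3],40]
    - [[18,-21,2],[0,0,-10.3],40]
    - [[18,-21,2],[0,0,-10.3],40]
    - [[18,-21,2],[0,0,-10.3],40]
    - [[18,-21,2],[0,0,-10.3],40]
    - [[18,-21,2],[0,0,-10.3],40]
    - [[18,-21,2],[0,0,-10.3],40]

```text
clock: 1.65
position: [0.4926, 0.3079, 0.2158]
ee_rot: [0.865, -0.501, -0.0, 0.0]
ft_force: [0.4, 0.8, 0.1]
grip_width: 0.468
```

```bash
cat >> h.py <<'E'
def state():
    o=readout.get_obs(); from scipy.spatial.transform import Rotation as R
    M=R.from_quat(o['ee_rot']).as_matrix()
    print('t',round(o['clock'],2),'p',o['position'].round(4),'yaw',np.degrees(np.arctan2(M[1,0],M[0,0])).round(2),'zax',M[:,2].round(3),'F',o['ft_force'].round(1),'g',round(o['grip_width']*85.4,1),'q',o['joint_pos'].round(2))
    return o
def snap(n,f):
    ci=camera_info(n); im=camera(n); cv2.imwrite('pics/'+f+'.png',im); np.save('pics/'+f+'.npy',ci,allow_pickle=True); return ci,im
def load(f): return np.load('pics/'+f+'.npy',allow_pickle=True).item(), cv2.imread('pics/'+f+'.png')
E
python3 - <<'E'
from h import *
state(); snap('wrist','w1')
E
```

```text
t 1.65 p [0.4926 0.3079 0.2158] yaw -60.16 zax [-0. -0. -1.] F [0.4 0.8 0.1] g 40.0 q [-0.94  0.22  0.36  1.57 -0.08  1.37 -1.62]
```

View pics/w1.png

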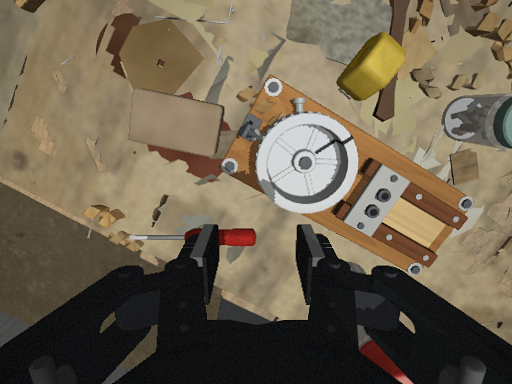

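```bash
python3 - <<'E'
from h import *
ci,im=load('w1')
hsv=cv2.cvtColor(im,cv2.COLOR_BGR2HSV)
cv2.imwrite('pics/w1c.png',cv2.resize(im[70:280,215:485],None,fx=2.9,fy=2.9,interpolation=cv2.INTER_CUBIC))
roi=np.zeros(im.shape[:2],np.uint8); cv2.circle(roi,(307,161),58,1,-1)
m=((hsv[...,1]<45)&(hsv[...,2]>150)&(roi>0)).astype(np.uint8)
m=cv2.morphologyEx(m,cv2.MORPH_OPEN,np.ones((5,5)))
cs,_=cv2.findContours(m,cv2.RETR_EXTERNAL,cv2.CHAIN_APPROX_NONE); c=max(cs,key=cv2.contourArea)
h=cv2.convexHull(c); e=cv2.fitEllipse(h); print(e)
P=np.array([onz(ci,*p[0],.082)[:2] for p in h],np.float32); print('wheel circ',cv2.fitEllipse(P*1000),[k for k in cv2.minEnclosingCircle(P*1000)])
# bolts
for (u,v) in [(274,87),(231,166),(465,204),(415,269)]: print(onz(ci,u,v,.024).round(4))
print('mark in/out', onz(ci,351,138,.082), onz(ci,318,153,.052))
E
```

```text
((302.56732177734375, 153.6642608642578), (79.0969009399414, 98.10600280761719), 62.9478874206543)
wheel circ ((530.1217041015625, 272.37030029296875), (86.82942962646484, 103.94098663330078), 55.662010192871094) [(530.1004638671875, 271.9549560546875), 54.064205169677734]
[0.579 0.333 0.024]
[0.4685 0.3315 0.024 ]
[0.5809 0.0308 0.024 ]
[0.4675 0.0293 0.024 ]
mark in/out [0.57150324 0.23740293 0.082     ] [0.53927262 0.25127143 0.052     ]
```

View pics/w1c.png

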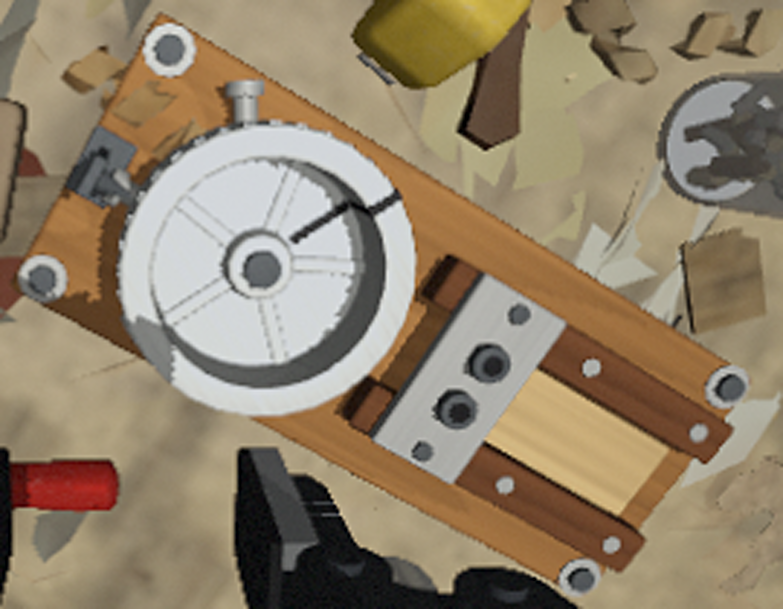

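```bash
python3 - <<'E'
from h import *
ci,im=load('w1')
f=lambda u,v,z: onz(ci,215+u/2.9-.33,70+v/2.9-.33,z)
print('c',f(267,268,.082),'hub',f(262,268,.072))
P=np.array([f(u,v,.082)[:2] for u,v in [(120,255),(150,180),(415,265),(398,195),(240,415),(330,398),(385,345)]])
A=np.c_[2*P,np.ones(len(P))]; s=np.linalg.lstsq(A,(P**2).sum(1),rcond=None)[0]; c=s[:2]; print('circ',c,np.sqrt(s[2]+c@c))
print('mark outer',f(399,194,.082),'inner rim',f(372,212,.082), 'dish',f(345,207,.052),f(293,240,.052),'ptr',f(130,186,.0775))
mk=f(399,194,.082)[:2]; pt=f(130,186,.0775)[:2]
for k in (mk,pt): d=k-c; print(np.degrees(np.arctan2(d[1],d[0])),np.hypot(*d))
d=(f(345,207,.052)-f(293,240,.052)); print(np.degrees(np.arctan2(d[1],d[0])))
print('slat back', f(668,452,.036), f(625,511,.036),'mouth',f(713,460,.038),f(628,565,.038))
E
```

```text
c [0.52606186 0.26431274 0.082     ] hub [0.5242537  0.26352623 0.072     ]
circ [0.52362404 0.26327205] 0.055496272750776586
mark outer [0.57342637 0.23709992 0.082     ] inner rim [0.56299018 0.24200709 0.082     ] dish [0.56016302 0.24307921 0.052     ] [0.53849126 0.2539784  0.052     ] ptr [0.52647488 0.32331897 0.0775    ]
-27.722823489875804 0.056260581789890865
87.28181467898823 0.060114563588701216
-26.698796608184573
slat back [0.54265503 0.0448214  0.036     ] [0.50897083 0.04340615 0.036     ] mouth [0.55028737 0.02475044 0.038     ] [0.48757473 0.02512373 0.038     ]
```

Request:
play_rows:
  rows:
    - [[6.5,-1.5,-30],[0,0,0],30]
    - [[0,0,-40],[0,0,0],30]
    - [[0,0,-40],[0,0,0],30]
    - [[0,0,-30],[0,0,0],30]
    - [[0,0,-14],[0,0,0],30]
    - [[0,0,0],[0,0,0],30]
  force: 50

```text
clock: 2.45
position: [0.4984, 0.307, 0.0616]
ee_rot: [0.867, -0.499, -0.0, 0.001]
ft_force: [-0.3, -1.7, 1.0]
grip_width: 0.354
```

```bash
python3 - <<'E'
from h import *
state(); snap('wrist','w2')
E
```

```text
t 2.45 p [0.4984 0.307  0.0616] yaw -59.81 zax [-0.001 -0.001 -1.   ] F [-0.3 -1.7  1. ] g 30.2 q [-0.91  0.36  0.34  1.74 -0.13  1.07 -1.57]
```

View pics/w2.png

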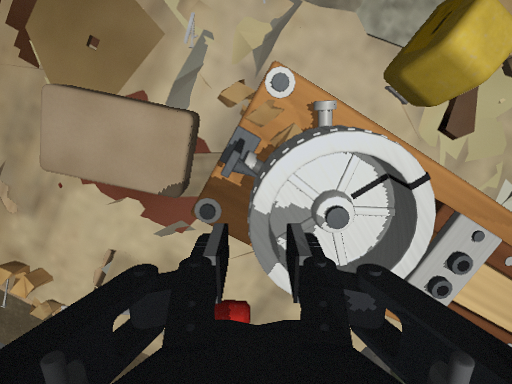

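Request:
play_rows:
  rows:
    - [[0,0,0],[0,0,0],6]
    - [[0,0,0],[0,0,0],6]
    - [[0,0,0],[0,0,0],6]
    - [[0,0,0],[0,0,0],6]
  force: 40

```text
clock: 3.0
position: [0.4988, 0.3072, 0.0621]
ee_rot: [0.867, -0.499, 0.0, -0.0]
ft_force: [-0.4, 0.2, -0.1]
grip_width: 0.07
```

```bash
python3 - <<'E'
from h import *
state()
# arc
c=np.array([.524,.263]); p0=np.array([.4991,.3064])
phi=np.arctan2(*(p0-c)[::-1]); r=np.hypot(*(p0-c)); print(np.degrees(phi),r)
n=12; d=np.radians(117.5/n)
prev=p0
for i in range(1,n+1):
    q=c+r*np.array([np.cos(phi+d*i),np.sin(phi+d*i)]); print(((q-prev)*1000).round(1)); prev=q
E
```

```text
t 3.0 p [0.4988 0.3072 0.0621] yaw -59.83 zax [ 0.  0. -1.] F [-0.4  0.2 -0.1] g 5.9 q [-0.91  0.36  0.34  1.74 -0.13  1.07 -1.57]
119.84430371985715 0.050035687264191754
[-7.  -4.9]
[-6.1 -6. ]
[-5.  -6.9]
[-3.7 -7.7]
[-2.4 -8.2]
[-0.9 -8.5]
[ 0.5 -8.5]
[ 2.  -8.3]
[ 3.3 -7.9]
[ 4.6 -7.2]
[ 5.8 -6.3]
[ 6.8 -5.2]
```

```bash
python3 - <<'E'
from h import *
ci,im=snap('wrist','w3'); cv2.imwrite('pics/w3c.png',cv2.resize(im[120:320,160:440],None,fx=2.8,fy=2.8))
E
```

```text
(no output)
```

View pics/w3c.png

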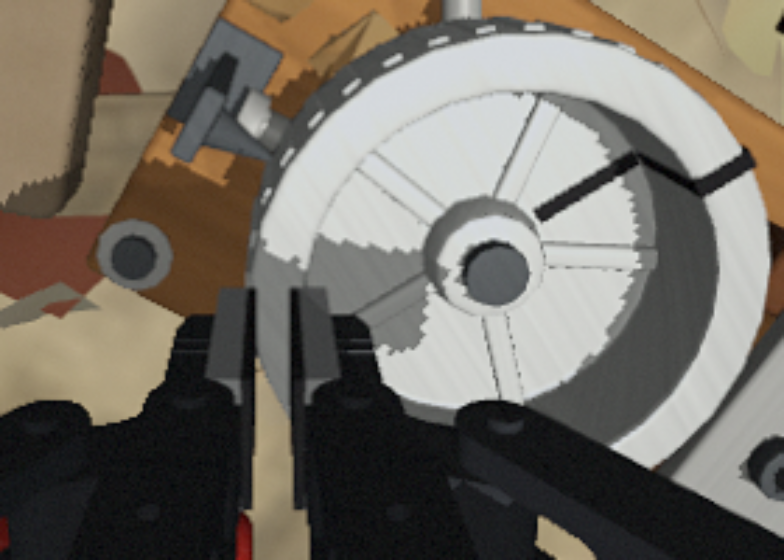

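```bash
python3 - <<'E'
from h import *
o=state(); ci,im=load('w3')
T=o['position']; 
def cr(p): q=proj(ci,p); return ((q-[160,120])*2.8).round(0)
print('tcp',cr(T),'gp',cr(T+[0,0,.0187]))
c=np.array([.524,.263])
for a in (60,90,105,120,135,150,180,300,0):
    d=np.array([np.cos(np.radians(a)),np.sin(np.radians(a))])
    print(a,cr([*(c+.056*d),.082]),cr([*(c+.044*d),.082]))
E
```

```text
t 3.05 p [0.4987 0.3072 0.062 ] yaw -59.83 zax [ 0.  0. -1.] F [-0.2 -0.9 -0.2] g 6.2 q [-0.91  0.36  0.34  1.74 -0.13  1.07 -1.57]
tcp [268. 260.] gp [268. 292.]
60 [387.  63.] [415. 116.]
90 [280. 165.] [332. 194.]
105 [253. 229.] [309. 244.]
120 [244. 295.] [301. 295.]
135 [253. 357.] [307. 344.]
150 [279. 413.] [327. 389.]
180 [369. 493.] [397. 453.]
300 [769. 294.] [714. 295.]
0 [671.  65.] [635. 117.]
```

Request:
play_rows:
  rows:
    - [[0,0,0],[0,0,0],0]
    - [[0,0,0],[0,0,0],0]

```text
clock: 3.3
position: [0.4987, 0.3072, 0.0619]
ee_rot: [0.867, -0.499, 0.0, 0.0]
ft_force: [-0.2, 0.1, -0.7]
grip_width: 0.0
```

```bash
python3 - <<'E'
from h import *
state(); 
ci,im=snap('wrist','w4'); a=cv2.resize(im[120:320,160:440],None,fx=2.8,fy=2.8)
cv2.imwrite('pics/w4c.png',a)
ci,im=snap('scene','s4'); cv2.imwrite('pics/s4c.png',cv2.resize(im[150:260,150:300],None,fx=5,fy=5))
E
```

```text
t 3.3 p [0.4987 0.3072 0.0619] yaw -59.83 zax [ 0. -0. -1.] F [-0.2  0.1 -0.7] g 0.0 q [-0.91  0.36  0.34  1.74 -0.13  1.07 -1.57]
```

View pics/w4c.png

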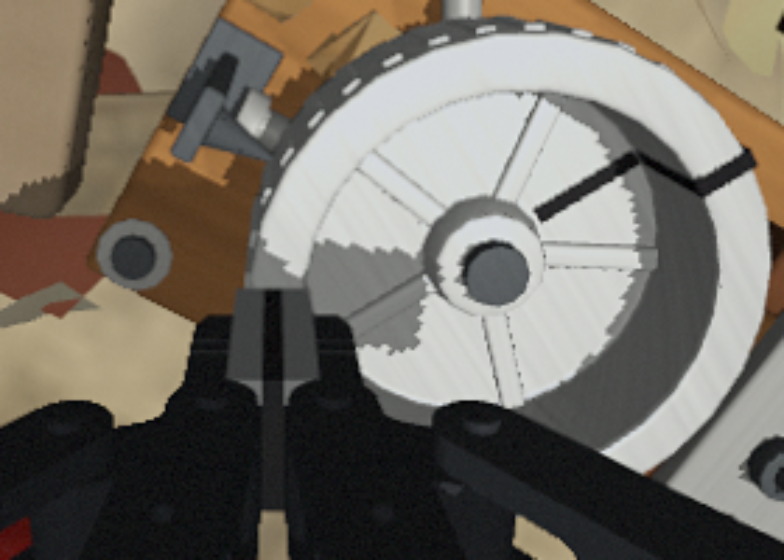

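View pics/s4c.png

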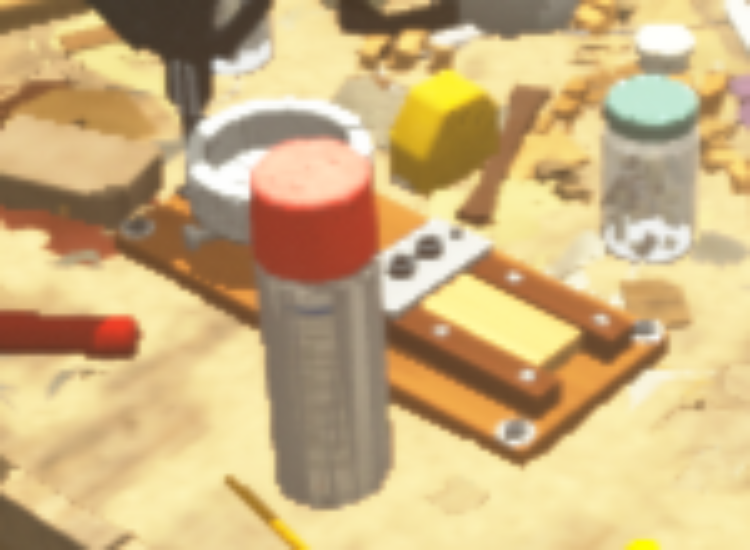

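```bash
python3 - <<'E'
from h import *
o=state(); ci,im=load('s4')
T=o['position']
def cr(p): return ((proj(ci,p)-[150,150])*5).round(0)
print('tcp',cr(T),cr(T+[0,0,.02]),cr(T+[0,0,.04]),'centre top',cr([.524,.263,.082]))
for a in (0,90,120,180,270): print(a,cr([.524+.056*np.cos(np.radians(a)),.263+.056*np.sin(np.radians(a)),.082]))
print('camwrist',camera_info('wrist')['world_from_camera'][:3,3] if hasattr(camera_info('wrist')['world_from_camera'],'shape') else np.array(camera_info('wrist')['world_from_camera'])[:3,3])
E
```

```text
t 3.4 p [0.4987 0.3072 0.0619] yaw -59.83 zax [ 0. -0. -1.] F [-0.7 -0.2 -0.3] g 0.1 q [-0.91  0.36  0.34  1.74 -0.13  1.07 -1.57]
tcp [196. 160.] [192. 133.] [189. 105.] centre top [274. 140.]
0 [339. 101.]
90 [209. 109.]
120 [184. 132.]
180 [206. 181.]
270 [342. 173.]
camwrist [0.55865578 0.34118132 0.24305816]
```

Request:
play_rows:
  rows:
    - [[0,0,0],[0,0,0],30]
    - [[0,0,0],[0,0,0],30]
    - [[0,0,-4],[0,0,0],30]
    - [[0,0,-4],[0,0,0],30]
    - [[0,0,0],[0,0,0],30]

```text
clock: 4.03
position: [0.4984, 0.307, 0.0534]
ee_rot: [0.867, -0.499, -0.0, 0.0]
ft_force: [1.2, 0.2, -0.5]
grip_width: 0.35
```

```bash
python3 - <<'E'
from h import *
o=state()
ci,im=snap('scene','s5'); a=cv2.resize(im[130:220,160:250],None,fx=7,fy=7,interpolation=cv2.INTER_CUBIC)
q=(proj(ci,o['position'])-[160,130])*7; cv2.circle(a,tuple(int(k) for k in q),4,(255,0,255),-1)
cv2.imwrite('pics/s5c.png',a)
E
```

```text
t 4.03 p [0.4984 0.307  0.0534] yaw -59.83 zax [-0.001 -0.001 -1.   ] F [ 1.2  0.2 -0.5] g 29.9 q [-0.91  0.37  0.34  1.74 -0.14  1.05 -1.57]
```

View pics/s5c.png

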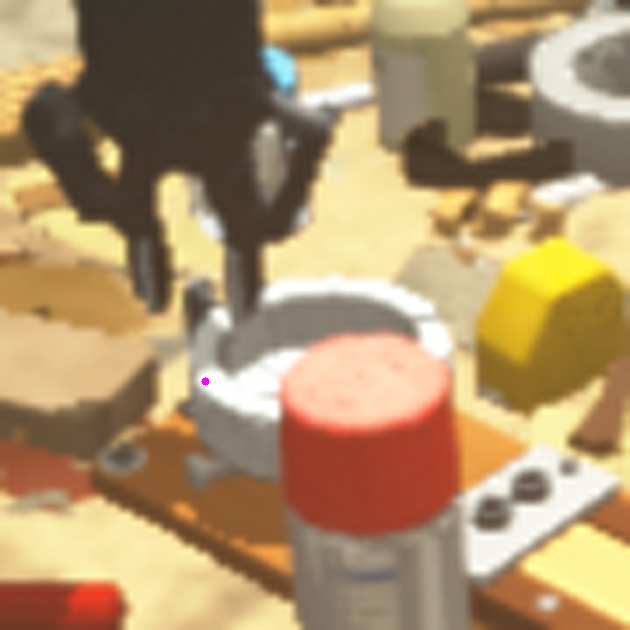

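Request:
play_rows:
  rows:
    - [[0,0,-2],[0,0,0],30]
    - [[0,0,-2],[0,0,0],30]

```text
clock: 4.32
position: [0.4988, 0.3072, 0.0499]
ee_rot: [0.867, -0.499, 0.0, -0.0]
ft_force: [0.1, -0.3, 0.2]
grip_width: 0.35
```

```bash
python3 - <<'E'
from h import *
o=state()
ci,im=snap('wrist','w5'); a=cv2.resize(im[120:320,160:440],None,fx=2.8,fy=2.8); cv2.imwrite('pics/w5c.png',a)
E
```

```text
t 4.33 p [0.4988 0.3072 0.0499] yaw -59.83 zax [ 0.  0. -1.] F [ 0.1 -0.3  0.2] g 29.9 q [-0.91  0.37  0.34  1.75 -0.14  1.04 -1.57]
```

View pics/w5c.png

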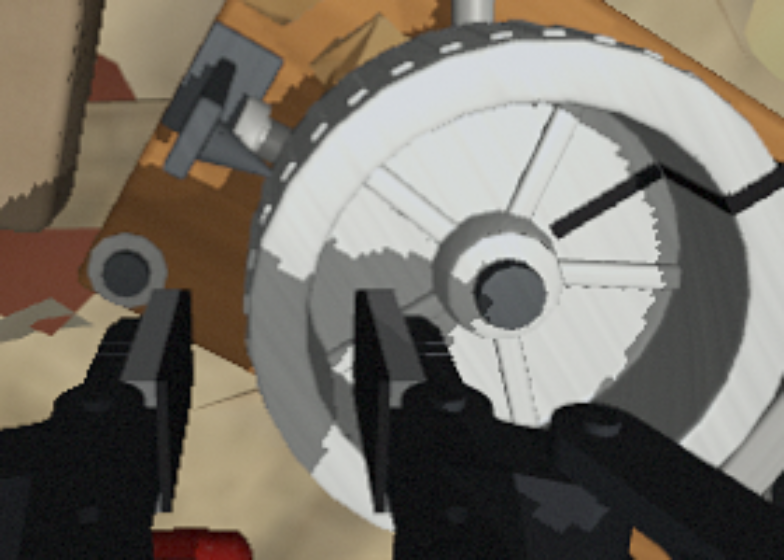

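Request:
play_rows:
  rows:
    - [[0,0,-4],[0,0,0],30]
    - [[0,0,-4],[0,0,0],30]
    - [[0,0,0],[0,0,0],4]
    - [[0,0,0],[0,0,0],4]
    - [[0,0,0],[0,0,0],4]
    - [[0,0,0],[0,0,0],4]

```text
clock: 5.12
position: [0.4992, 0.3056, 0.0416]
ee_rot: [0.866, -0.499, 0.001, 0.001]
ft_force: [2.7, -4.5, -2.3]
grip_width: 0.108
```

```bash
python3 - <<'E'
from h import *
o=state()
ci,im=snap('wrist','w6'); a=cv2.resize(im[120:320,160:440],None,fx=2.8,fy=2.8); cv2.imwrite('pics/w6c.png',a)
E
```

```text
t 5.12 p [0.4992 0.3056 0.0416] yaw -59.89 zax [ 0.    -0.002 -1.   ] F [ 2.7 -4.5 -2.3] g 9.2 q [-0.91  0.38  0.34  1.75 -0.14  1.03 -1.56]
```

View pics/w6c.png

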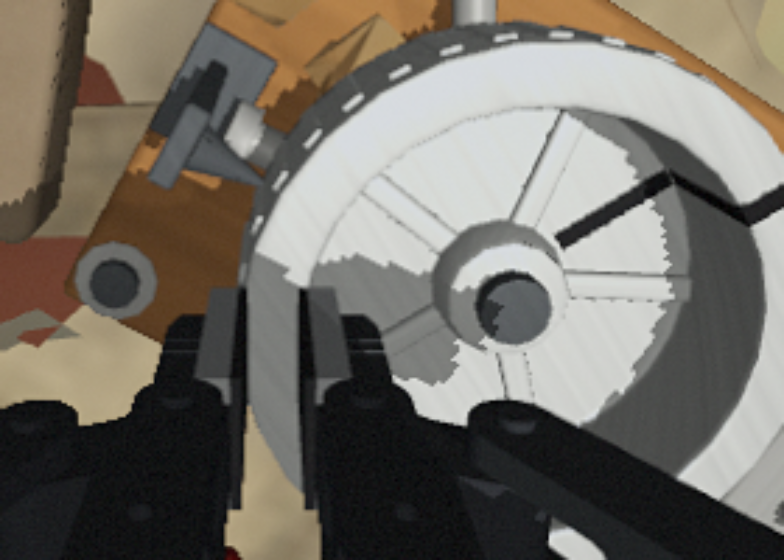

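Request:
play_rows:
  rows:
    - [[0,0,0],[0,0,0],4]
    - [[-7.0,-4.9,0],[0,0,9.8],4]
    - [[-6.1,-6.0,0],[0,0,9.8],4]
    - [[-5.0,-6.9,0],[0,0,9.8],4]
    - [[-3.7,-7.7,0],[0,0,9.8],4]
  force: 50

```text
clock: 5.8
position: [0.4779, 0.2818, 0.0418]
ee_rot: [0.984, -0.176, 0.001, -0.001]
ft_force: [8.8, 2.0, -10.0]
grip_width: 0.1
```

```bash
python3 - <<'E'
from h import *
o=state()
ci,im=snap('wrist','w7')
E
```

```text
t 5.8 p [0.4779 0.2818 0.0418] yaw -20.32 zax [ 0.002  0.001 -1.   ] F [  8.8   2.  -10. ] g 8.5 q [-0.81  0.31  0.23  1.83 -0.08  1.   -0.9 ]
```

View pics/w7.png

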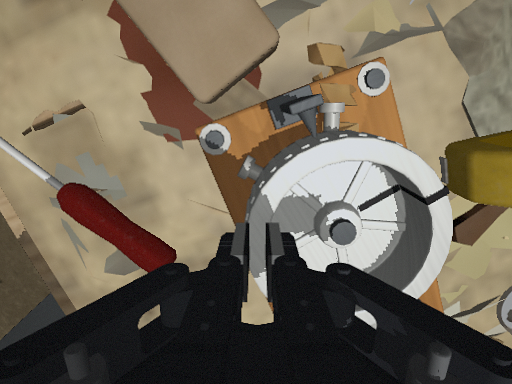

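Request:
play_rows:
  rows:
    - [[-2.4,-8.2,0],[0,0,9.8],4]
    - [[-0.9,-8.5,0],[0,0,9.8],4]
    - [[0.5,-8.5,0],[0,0,9.8],4]
    - [[2.0,-8.3,0],[0,0,9.8],4]
    - [[3.3,-7.9,0],[0,0,9.8],4]
    - [[4.6,-7.2,0],[0,0,9.8],4]
    - [[5.8,-6.3,0],[0,0,9.8],4]
    - [[6.8,-5.2,0],[0,0,9.8],4]
    - [[0,0,0],[0,0,0],4]

```text
clock: 6.98
position: [0.4963, 0.2217, 0.0417]
ee_rot: [0.876, 0.483, -0.0, -0.0]
ft_force: [-0.4, 0.8, -3.5]
grip_width: 0.099
```

```bash
python3 - <<'E'
from h import *
o=state()
ci,im=snap('wrist','w8')
E
```

```text
t 6.97 p [0.4963 0.2217 0.0417] yaw 57.7 zax [-0.001  0.    -1.   ] F [-0.4  0.8 -3.5] g 8.4 q [-0.56  0.29  0.07  1.85 -0.02  1.    0.52]
```

View pics/w8.png

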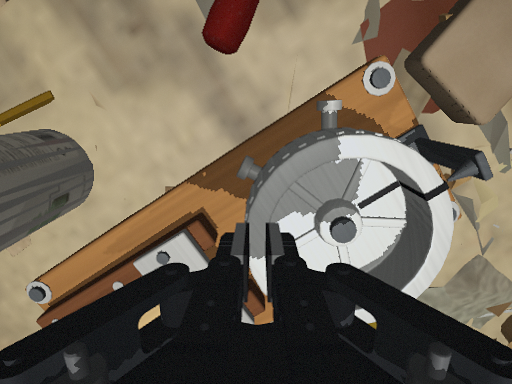

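```bash
python3 - <<'E'
from h import *
ci,im=load('w8')
cv2.imwrite('pics/w8c.png',cv2.resize(im[110:260,380:510],None,fx=5,fy=4,interpolation=cv2.INTER_CUBIC))
E
```

```text
(no output)
```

View pics/w8c.png

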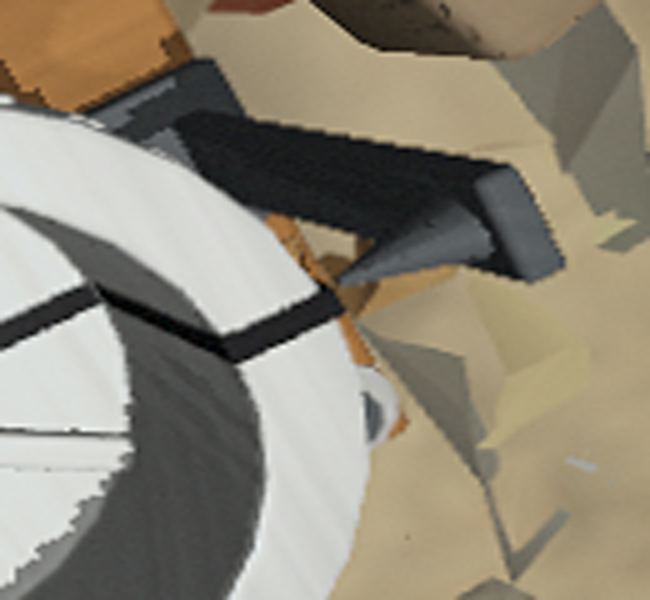

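```bash
python3 - <<'E'
from h import *
ci,im=load('w8')
c=np.array([.524,.263])
for n,u,v,z in [('markout',335,302,.082),('markin',230,345,.082),('tip',340,283,.0775),('dish1',95,298,.052),('dish0',0,335,.052),('postL',480,190,.084),('postR',530,275,.084)]:
    p=onz(ci,380+u/5-.4,110+v/4-.4,z); d=p[:2]-c; print(n,p.round(4),np.degrees(np.arctan2(d[1],d[0])).round(2),np.hypot(*d).round(4))
E
```

```text
markout [0.5222 0.3174 0.082 ] 91.86 0.0544
markin [0.5216 0.3059 0.082 ] 93.16 0.043
tip [0.5228 0.3207 0.0775] 91.2 0.0578
dish1 [0.5234 0.305  0.052 ] 90.86 0.042
dish0 [0.5224 0.2926 0.052 ] 93.08 0.0296
postL [0.5157 0.3345 0.084 ] 96.61 0.072
postR [0.5286 0.3351 0.084 ] 86.33 0.0722
```

Request:
play_rows:
  rows:
    - [[0,0,0],[0,0,0],28]
    - [[0,0,0],[0,0,0],28]
    - [[0,0,0],[0,0,0],28]
    - [[0,0,30],[0,0,0],28]
    - [[0,0,50],[0,0,0],28]
    - [[0,0,60],[0,0,0],28]
    - [[0,0,60],[0,0,0],28]
    - [[0,0,30],[0,0,0],40]

```text
clock: 8.02
position: [0.4975, 0.222, 0.2759]
ee_rot: [0.876, 0.483, 0.002, -0.0]
ft_force: [0.2, -0.6, -0.6]
grip_width: 0.468
```

```bash
python3 - <<'E'
from h import *
o=state()
ci,im=snap('wrist','w9')
E
```

```text
t 8.03 p [0.4975 0.222  0.2759] yaw 57.73 zax [ 0.004  0.002 -1.   ] F [ 0.2 -0.6 -0.6] g 40.0 q [-0.58  0.12  0.08  1.55 -0.01  1.47  0.51]
```

View pics/w9.png

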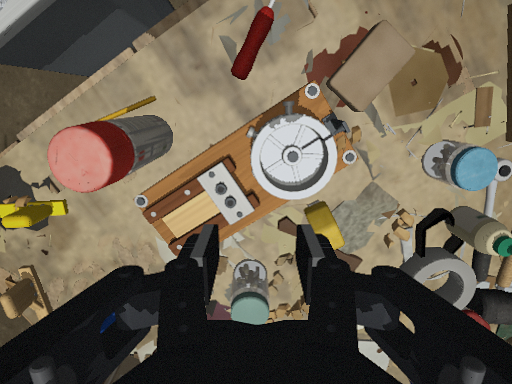

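Request:
play_rows:
  rows:
    - [[0,-28,0],[0,0,-10.1],60]
    - [[0,-28,0],[0,0,-10.1],60]
    - [[0,-28,0],[0,0,-10.1],60]
    - [[0,-28,0],[0,0,-10.1],60]
    - [[0,-28,0],[0,0,-10.1],60]
    - [[0,-28,0],[0,0,-10.1],60]
    - [[0,-28,0],[0,0,-10.1],60]
    - [[0,-28,0],[0,0,-10.1],60]
    - [[0,-28,0],[0,0,-10.1],60]

```text
clock: 9.2
position: [0.4965, -0.0313, 0.2719]
ee_rot: [0.958, -0.288, 0.0, -0.0]
ft_force: [-0.0, 0.1, -0.2]
grip_width: 0.702
```

Request:
play_rows:
  rows:
    - [[-1,-28,0],[0,0,-10.1],60]
    - [[-1,-28,0],[0,0,-10.1],60]
    - [[-1,-28,0],[0,0,-10.1],60]
    - [[-1,-28,0],[0,0,-10.1],60]
    - [[-1,-28,0],[0,0,-10.1],60]
    - [[-1,-28,0],[0,0,-10.1],60]
    - [[0,-28,0],[0,0,-10.1],60]
    - [[0,-24,0],[0,0,-10.1],60]
    - [[0,0,-20],[0,0,0],60]

```text
clock: 10.32
position: [0.4907, -0.253, 0.2527]
ee_rot: [-0.542, 0.84, -0.001, 0.0]
ft_force: [0.7, -0.4, 0.8]
grip_width: 0.701
```

```bash
python3 - <<'E'
from h import *
o=state()
ci,im=snap('wrist','w10')
E
```

```text
t 10.32 p [ 0.4907 -0.253   0.2527] yaw -114.3 zax [ 0.002 -0.002 -1.   ] F [ 0.7 -0.4  0.8] g 59.9 q [-0.13  0.14  0.59  1.59 -0.08  1.43 -1.53]
```

View pics/w10.png

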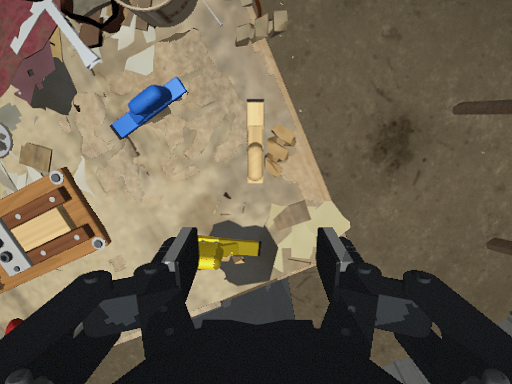

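```bash
python3 - <<'E'
from h import *
ci,im=load('w10')
cv2.imwrite('pics/w10c.png',cv2.resize(im[85:200,205:315],None,fx=5,fy=5,interpolation=cv2.INTER_CUBIC))
E
```

```text
(no output)
```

View pics/w10c.png

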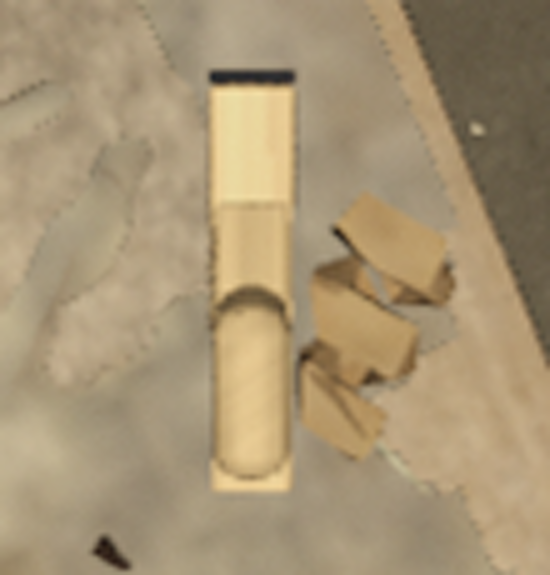

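```bash
python3 - <<'E'
from h import *
ci,im=load('w10')
f=lambda u,v,z: onz(ci,205+u/5-.4,85+v/5-.4,z)
n=f(252,72,.014); t=f(252,490,.014); g1=f(254,305,.068); g2=f(251,478,.068)
print(n,t,np.linalg.norm(n-t),np.degrees(np.arctan2(*(n-t)[1::-1])))
d=(n-t)/np.linalg.norm(n-t); print('origin',t+.04*d, n-.08*d,'grip',(g1+g2)/2,np.linalg.norm(g1-g2))
state()
E
```

```text
[ 0.56033559 -0.28254185  0.014     ] [ 0.45309051 -0.23388581  0.014     ] 0.11776637436804235 -24.403330149936384
origin [ 0.48951689 -0.2504121   0.014     ] [ 0.48748282 -0.24948926  0.014     ] grip [ 0.48886266 -0.25050904  0.068     ] 0.04403579553975616
t 10.38 p [ 0.4897 -0.2512  0.2492] yaw -114.1 zax [-0.002  0.    -1.   ] F [-0.7  0.5 -2.6] g 60.0 q [-0.13  0.15  0.59  1.6  -0.08  1.42 -1.53]
```

Request:
play_rows:
  rows:
    - [[-1,1,-50],[0,0,0],46]
    - [[0,0,-60],[0,0,0],46]
    - [[0,0,-60],[0,0,0],46]
    - [[0,0,-35],[0,0,0],46]
    - [[0,0,-20],[0,0,0],46]
    - [[0,0,0],[0,0,0],46]

```text
clock: 11.12
position: [0.4887, -0.2487, 0.0258]
ee_rot: [-0.545, 0.838, 0.001, -0.001]
ft_force: [0.3, -0.5, 1.2]
grip_width: 0.535
```

```bash
python3 - <<'E'
from h import *
o=state()
ci,im=snap('wrist','w11')
ci,im=snap('scene','s11'); a=cv2.resize(im[230:310,300:400],None,fx=6,fy=6,interpolation=cv2.INTER_CUBIC); cv2.imwrite('pics/s11c.png',a)
E
```

```text
t 11.12 p [ 0.4887 -0.2487  0.0258] yaw -113.91 zax [-0.003  0.001 -1.   ] F [ 0.3 -0.5  1.2] g 45.7 q [-0.07  0.36  0.54  1.87 -0.22  0.98 -1.42]
```

View pics/w11.png

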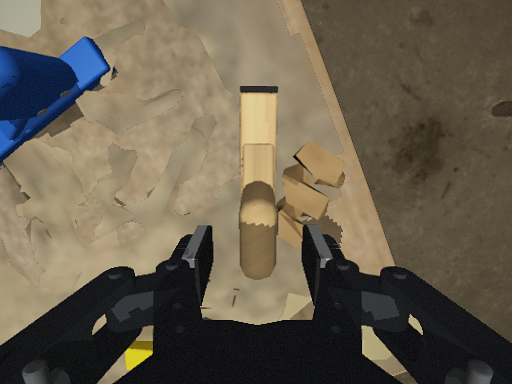

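View pics/s11c.png

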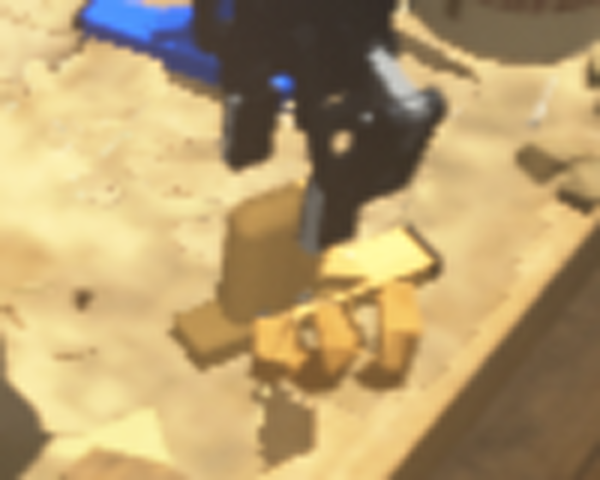

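Request:
play_rows:
  rows:
    - [[0,-1,-16],[0,0,0],46]
    - [[0,0,0],[0,0,0],12]
    - [[0,0,0],[0,0,0],12]
    - [[0,0,0],[0,0,0],12]
    - [[0,0,0],[0,0,0],12]
    - [[0,0,0],[0,0,0],12]
  force: 60

```text
clock: 11.98
position: [0.4897, -0.2504, 0.011]
ee_rot: [-0.545, 0.838, -0.0, 0.0]
ft_force: [-1.1, -0.3, -0.8]
grip_width: 0.222
```

```bash
python3 - <<'E'
from h import *
o=state()
ci,im=snap('wrist','w12')
E
```

```text
t 11.97 p [ 0.4897 -0.2504  0.011 ] yaw -113.93 zax [ 0. -0. -1.] F [-1.1 -0.3 -0.8] g 18.9 q [-0.06  0.38  0.54  1.88 -0.23  0.95 -1.41]
```

View pics/w12.png

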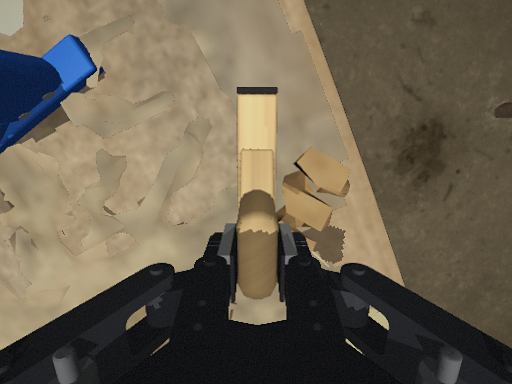

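Request:
play_rows:
  rows:
    - [[0,0,40],[0,0,0],12]
    - [[0,0,50],[0,0,0],12]
    - [[0,0,20],[0,0,0],12]
    - [[3.2,15,0],[0,0,10.4],12]
    - [[3.2,15,0],[0,0,10.4],12]
    - [[3.2,15,0],[0,0,10.4],12]
    - [[3.2,15,0],[0,0,10.4],12]
    - [[3.2,15,0],[0,0,10.4],12]
    - [[3.2,15,0],[0,0,10.4],12]
    - [[3.2,15,0],[0,0,10.4],12]
    - [[3.2,15,0],[0,0,10.4],12]

```text
clock: 13.4
position: [0.5152, -0.13, 0.1209]
ee_rot: [0.965, -0.262, 0.0, 0.0]
ft_force: [0.7, -0.1, -0.8]
grip_width: 0.223
```

Request:
play_rows:
  rows:
    - [[3.2,15,0],[0,0,10.4],12]
    - [[3.2,15,0],[0,0,10.4],12]
    - [[3,15,0],[0,0,10.4],12]
    - [[0,0,0],[0,0,0],12]

```text
clock: 13.9
position: [0.5247, -0.0844, 0.1209]
ee_rot: [1.0, 0.005, 0.0, -0.0]
ft_force: [-0.2, -0.2, -0.5]
grip_width: 0.22
```

```bash
python3 - <<'E'
from h import *
o=state()
ci,im=snap('wrist','w13')
ci,im=snap('top','t13'); cv2.imwrite('pics/t13c.png',cv2.resize(im[160:240,170:330],None,fx=5,fy=5,interpolation=cv2.INTER_CUBIC))
E
```

```text
t 13.9 p [ 0.5247 -0.0844  0.1209] yaw 0.52 zax [ 0.  0. -1.] F [-0.2 -0.2 -0.5] g 18.8 q [-0.15  0.18  0.25  1.81 -0.05  1.16  0.12]
```

View pics/w13.png

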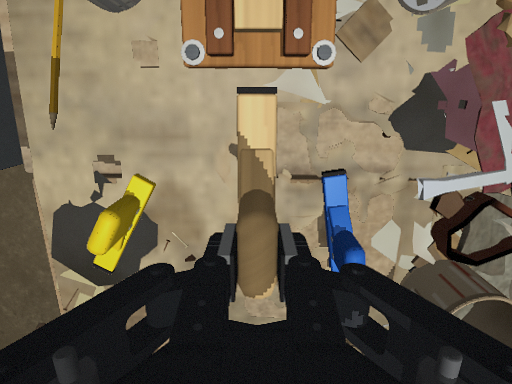

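View pics/t13c.png

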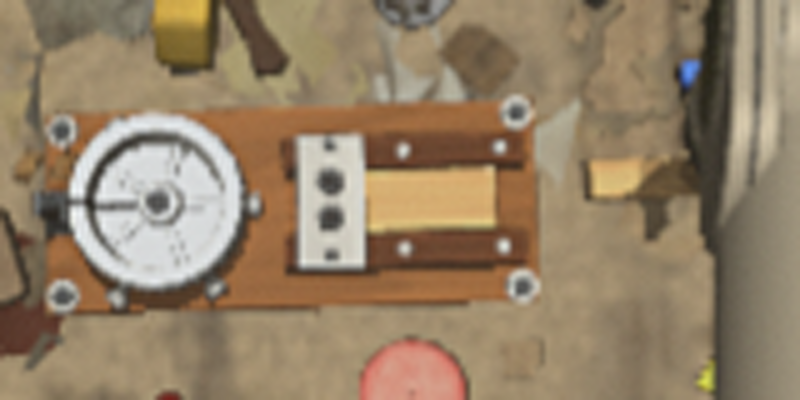

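```bash
python3 - <<'E'
from h import *
ci,im=load('w13')
print('nose',onz(ci,257,87,.123),onz(ci,237.5,87,.123),onz(ci,277,87,.123))
for n,u,v,z in [('fL',234.5,52,.038),('fR',284.5,52,.038),('fL2',235,10,.038),('fR2',282,10,.038),('bL',192.5,52,.024),('bR',324.5,52,.024),('slatL',234,27,.036),('slatR',284,27,.036)]: print(n,onz(ci,u,v,z).round(4))
cv2.imwrite('pics/w13c.png',cv2.resize(im[0:110,170:350],None,fx=4.4,fy=4.4,interpolation=cv2.INTER_CUBIC))
E
```

```text
nose [ 0.52440101 -0.00723691  0.123     ] [ 0.51318351 -0.00732457  0.123     ] [ 0.53590419 -0.00712221  0.123     ]
fL [0.5054 0.0248 0.038 ]
fR [0.5467 0.0251 0.038 ]
fL2 [0.506  0.0566 0.038 ]
fR2 [0.5438 0.057  0.038 ]
bL [0.4677 0.0269 0.024 ]
bR [0.5828 0.0279 0.024 ]
slatL [0.505  0.0444 0.036 ]
slatR [0.5459 0.0447 0.036 ]
```

View pics/w13c.png

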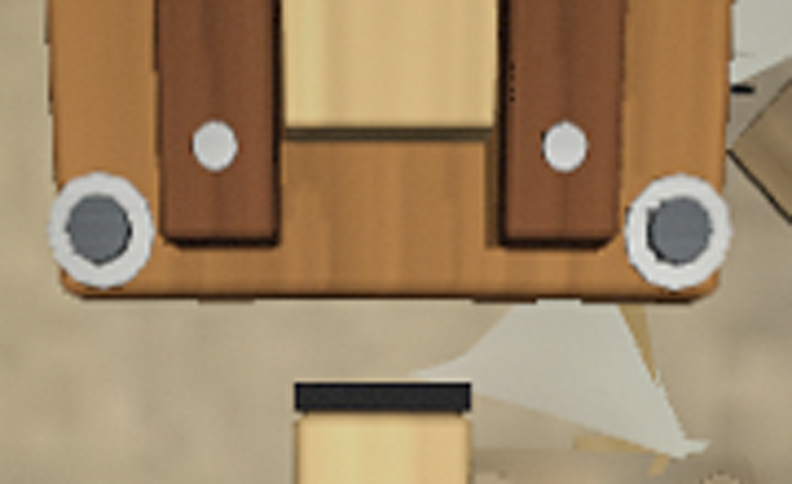

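Request:
play_rows:
  rows:
    - [[1.3,0,-40],[0,0,0],12]
    - [[0,0,-40],[0,0,0],12]
    - [[0,0,-7.5],[0,0,0],12]
    - [[0,10,0],[0,0,0],12]
    - [[0,10,0],[0,0,0],12]
    - [[0,10,0],[0,0,0],12]
    - [[0,5,0],[0,0,0],12]
    - [[0,0,0],[0,0,0],12]

```text
clock: 15.0
position: [0.5261, -0.0499, 0.0337]
ee_rot: [1.0, 0.005, 0.0, -0.0]
ft_force: [0.4, 0.4, -0.7]
grip_width: 0.219
```

```bash
python3 - <<'E'
from h import *
o=state()
ci,im=snap('wrist','w14')
ci,im=snap('scene','s14'); cv2.imwrite('pics/s14c.png',cv2.resize(im[180:280,220:330],None,fx=6,fy=6,interpolation=cv2.INTER_CUBIC))
E
```

```text
t 15.0 p [ 0.5261 -0.0499  0.0337] yaw 0.52 zax [ 0.  0. -1.] F [ 0.4  0.4 -0.7] g 18.7 q [-0.19  0.27  0.23  1.9  -0.07  0.97  0.08]
```

View pics/w14.png

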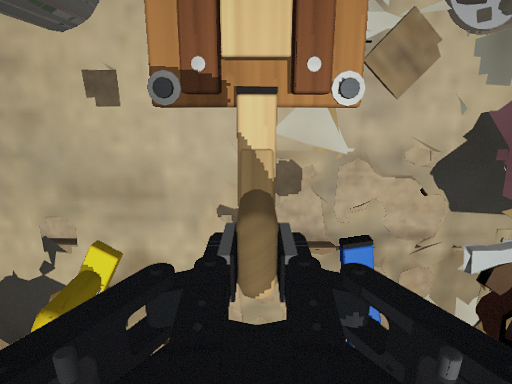

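View pics/s14c.png

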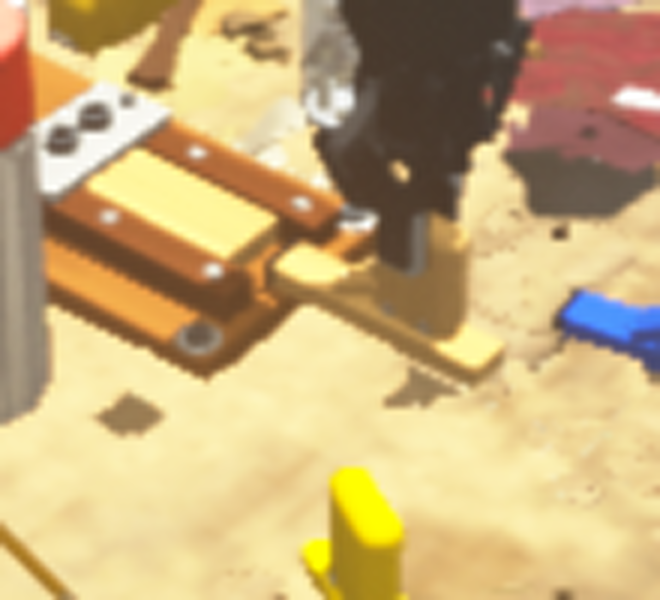

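Request:
play_rows:
  rows:
    - [[0,6,0],[0,0,0],12]
    - [[0,6,0],[0,0,0],12]
    - [[0,6,0],[0,0,0],12]
    - [[0,6,0],[0,0,0],12]
    - [[0,6,0],[0,0,0],12]
    - [[0,6,0],[0,0,0],12]
    - [[0,6,0],[0,0,0],12]
    - [[0,6,0],[0,0,0],12]
    - [[0,6,0],[0,0,0],12]
    - [[0,6,0],[0,0,0],12]
    - [[0,3,0],[0,0,0],12]
    - [[0,0,0],[0,0,0],12]

```text
clock: 16.6
position: [0.526, 0.0128, 0.0335]
ee_rot: [1.0, 0.004, 0.0, -0.0]
ft_force: [-0.3, 0.9, -1.1]
grip_width: 0.218
```

```bash
python3 - <<'E'
from h import *
o=state()
ci,im=snap('wrist','w15')
ci,im=snap('top','t15'); cv2.imwrite('pics/t15c.png',cv2.resize(im[160:240,170:330],None,fx=5,fy=5,interpolation=cv2.INTER_CUBIC))
E
```

```text
t 16.6 p [0.526  0.0128 0.0335] yaw 0.49 zax [ 0.  0. -1.] F [-0.3  0.9 -1.1] g 18.6 q [-0.28  0.27  0.19  1.91 -0.06  0.97 -0.05]
```

View pics/w15.png

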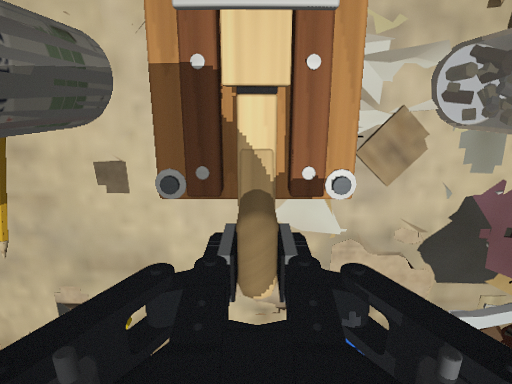

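View pics/t15c.png

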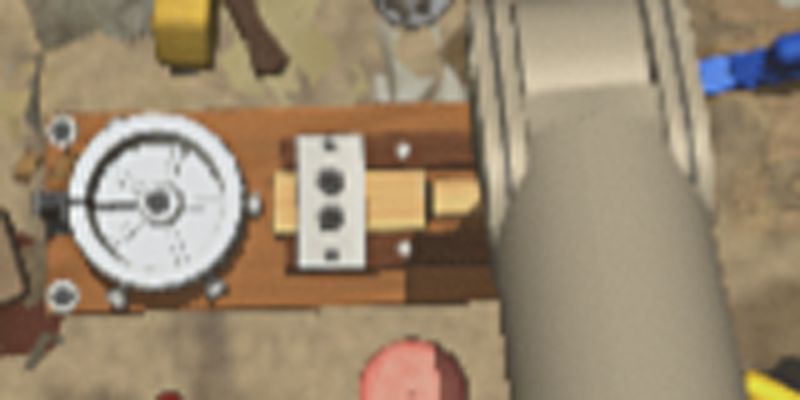

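Request:
play_rows:
  rows:
    - [[0,2,0],[0,0,0],12]
    - [[0,2,0],[0,0,0],12]
    - [[0,2,0],[0,0,0],12]
    - [[0,0,0],[0,0,0],12]

```text
clock: 17.2
position: [0.5259, 0.0189, 0.0334]
ee_rot: [1.0, 0.004, 0.0, -0.0]
ft_force: [-0.5, 1.0, -0.7]
grip_width: 0.221
```

Request:
play_rows:
  rows:
    - [[0,1,0],[0,0,0],12]
    - [[0,0,0],[0,0,0],12]

```text
clock: 17.45
position: [0.5259, 0.0196, 0.0334]
ee_rot: [1.0, 0.004, 0.0, -0.0]
ft_force: [0.1, 0.3, -0.3]
grip_width: 0.222
```

Request:
play_rows:
  rows:
    - [[0,1,0],[0,0,0],12]
    - [[0,0,0],[0,0,0],12]

```text
clock: 17.7
position: [0.5259, 0.0207, 0.0334]
ee_rot: [1.0, 0.004, 0.0, -0.0]
ft_force: [0.4, 0.1, -0.5]
grip_width: 0.214
```

```bash
python3 - <<'E'
from h import *
o=state()
ci,im=snap('wrist','w16')
cv2.imwrite('pics/w16c.png',cv2.resize(im[0:200,150:370],None,fx=3,fy=3,interpolation=cv2.INTER_CUBIC))
ci,im=snap('top','t16'); cv2.imwrite('pics/t16c.png',cv2.resize(im[180:220,200:260],None,fx=12,fy=12,interpolation=cv2.INTER_CUBIC))
E
```

```text
t 17.7 p [0.5259 0.0207 0.0334] yaw 0.48 zax [ 0.  0. -1.] F [ 0.4  0.1 -0.5] g 18.3 q [-0.29  0.27  0.18  1.91 -0.06  0.97 -0.07]
```

View pics/w16c.png

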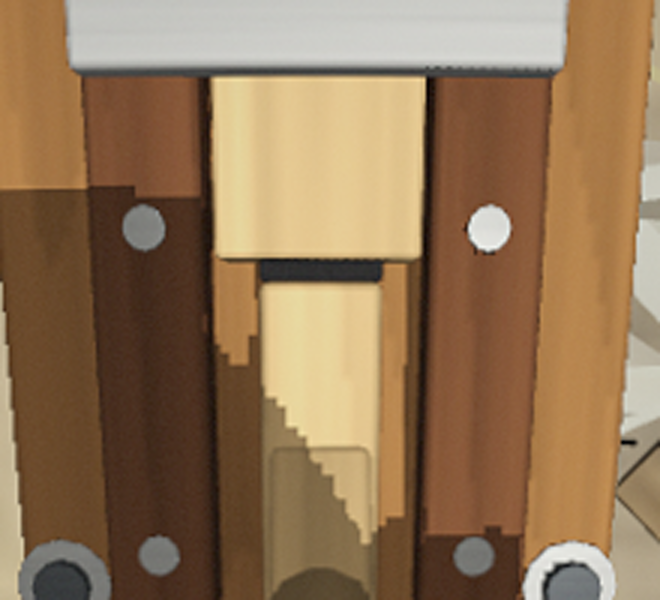

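View pics/t16c.png

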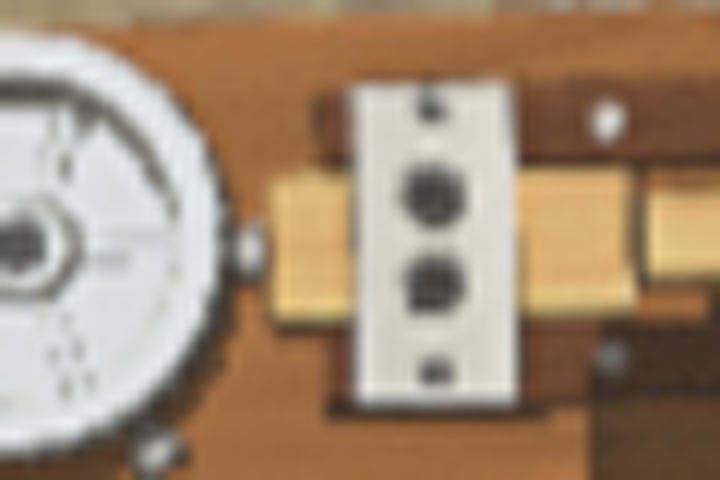

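Request:
play_rows:
  rows:
    - [[0,1,0],[0,0,0],12]
    - [[0,0,0],[0,0,0],12]

```text
clock: 18.05
position: [0.5259, 0.0217, 0.0335]
ee_rot: [1.0, 0.004, 0.0, -0.0]
ft_force: [-0.1, -0.4, -1.6]
grip_width: 0.218
```

Request:
play_rows:
  rows:
    - [[0,1,0],[0,0,0],12]
    - [[0,0,0],[0,0,0],12]

```text
clock: 18.3
position: [0.526, 0.0222, 0.0335]
ee_rot: [1.0, 0.004, 0.0, 0.0]
ft_force: [-0.5, -2.1, -0.2]
grip_width: 0.223
```

```bash
python3 - <<'E'
from h import *
o=state()
ci,im=load('w16'); print('slat rear',onz(ci,150+320/3-.3,260/3-.3,.036))
ci,im=snap('top','t17'); cv2.imwrite('pics/t17c.png',cv2.resize(im[180:220,200:260],None,fx=12,fy=12,interpolation=cv2.INTER_CUBIC))
E
```

```text
t 18.3 p [0.526  0.0222 0.0335] yaw 0.46 zax [ 0. -0. -1.] F [-0.5 -2.1 -0.2] g 19.1 q [-0.29  0.27  0.18  1.91 -0.06  0.97 -0.07]
slat rear [0.52527847 0.09817976 0.036     ]
```

View pics/t17c.png

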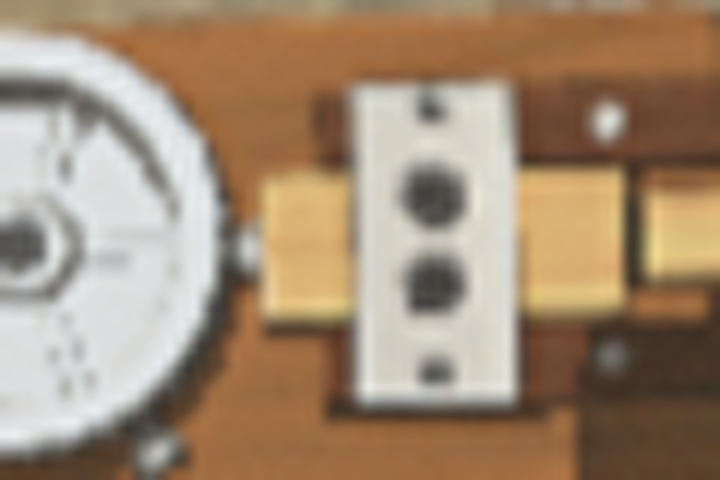

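Request:
play_rows:
  rows:
    - [[0,1,0],[0,0,0],12]
    - [[0,0,0],[0,0,0],12]

```text
clock: 18.6
position: [0.526, 0.0223, 0.0336]
ee_rot: [1.0, 0.004, 0.0, 0.001]
ft_force: [-1.4, -4.9, 2.1]
grip_width: 0.223
```

```bash
python3 - <<'E'
from h import *
for _ in range(2): state(); ci,im=snap('wrist','w18')
cv2.imwrite('pics/w18c.png',cv2.resize(im[0:200,150:370],None,fx=3,fy=3,interpolation=cv2.INTER_CUBIC))
E
```

```text
t 18.6 p [0.526  0.0223 0.0336] yaw 0.42 zax [ 0.    -0.001 -1.   ] F [-1.4 -4.9  2.1] g 19.0 q [-0.29  0.27  0.18  1.91 -0.06  0.97 -0.08]
t 18.65 p [0.526  0.0224 0.0336] yaw 0.42 zax [ 0.    -0.001 -1.   ] F [-0.6 -5.8  1.1] g 18.5 q [-0.29  0.27  0.18  1.91 -0.06  0.97 -0.08]
```

View pics/w18c.png

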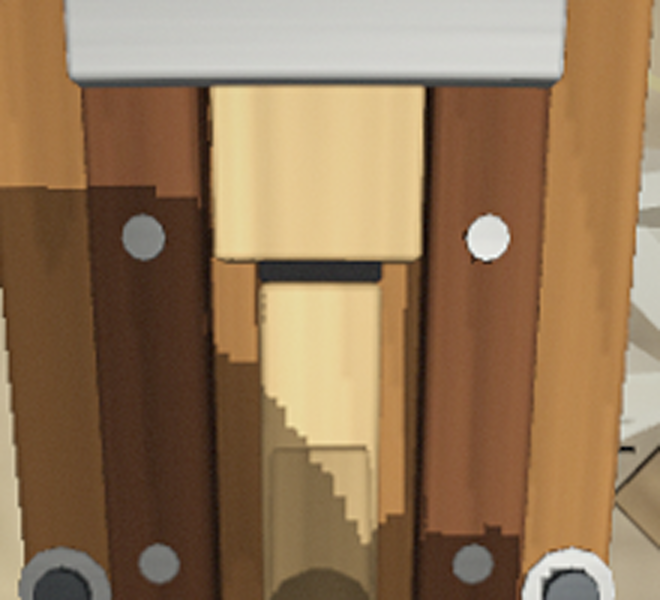

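```bash
python3 - <<'E'
from h import *
ci,im=load('t13')
for n,u,v,z in [('blue nose',307,175.5,.014),('blue grip end near',326,173,.07),('blue grip far',338,168,.07),('blue tail',340,171,.014),('yel a',312,236,.014),('yel grip',324,241,.07),('yel b',342,249,.014)]: print(n,onz(ci,u,v,z).round(3))
E
```

```text
blue nose [ 0.603 -0.087  0.014]
blue grip end near [ 0.599 -0.142  0.07 ]
blue grip far [ 0.615 -0.181  0.07 ]
blue tail [ 0.615 -0.199  0.014]
yel a [ 0.4   -0.095  0.014]
yel grip [ 0.382 -0.125  0.07 ]
yel b [ 0.355 -0.192  0.014]
```

Request:
play_rows:
  rows:
    - [[0,-3,0],[0,0,0],12]
    - [[0,-10,0],[0,0,0],12]
    - [[0,-15,0],[0,0,0],12]
    - [[0,-15,0],[0,0,0],12]
    - [[0,-15,0],[0,0,0],12]
    - [[0,-15,0],[0,0,0],12]
    - [[0,-20,0],[0,0,0],12]
    - [[0,-17,0],[0,0,0],12]
    - [[0,0,0],[0,0,0],12]

```text
clock: 19.82
position: [0.5258, -0.0881, 0.0334]
ee_rot: [1.0, 0.003, 0.0, 0.0]
ft_force: [0.6, 0.9, -1.4]
grip_width: 0.221
```

```bash
python3 - <<'E'
from h import *
state(); ci,im=snap('wrist','w19')
ci,im=snap('top','t19'); cv2.imwrite('pics/t19c.png',cv2.resize(im[180:220,195:255],None,fx=12,fy=12,interpolation=cv2.INTER_CUBIC))
E
```

```text
t 19.82 p [ 0.5258 -0.0881  0.0334] yaw 0.33 zax [ 0. -0. -1.] F [ 0.6  0.9 -1.4] g 18.9 q [-0.14  0.28  0.25  1.89 -0.08  0.98  0.15]
```

View pics/w19.png

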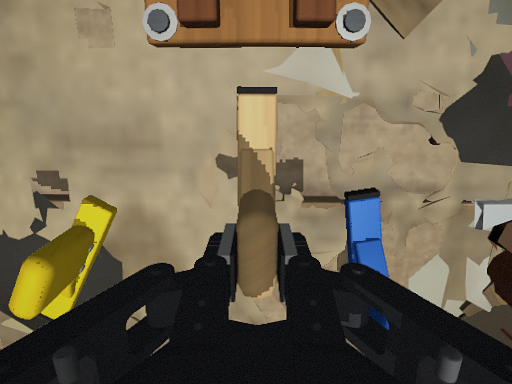

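View pics/t19c.png

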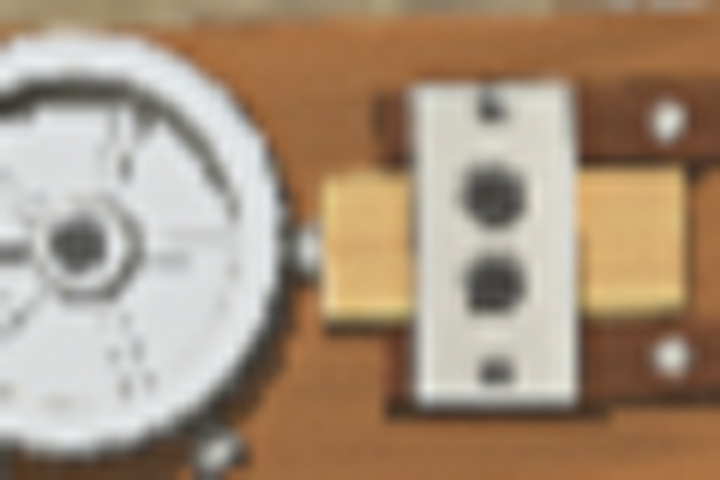

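Request:
play_rows:
  rows:
    - [[-21,0,0],[0,0,0],12]
    - [[0,0,-12],[0,0,0],12]
    - [[0,0,-6],[0,0,0],12]
    - [[0,0,-3],[0,0,0],12]
    - [[0,0,0],[0,0,0],12]

```text
clock: 20.55
position: [0.5051, -0.0863, 0.0122]
ee_rot: [1.0, 0.004, -0.0, 0.0]
ft_force: [-0.2, -0.5, -0.7]
grip_width: 0.219
```

```bash
python3 - <<'E'
from h import *
state()
ci,im=snap('scene','s20'); cv2.imwrite('pics/s20c.png',cv2.resize(im[190:300,230:350],None,fx=5.4,fy=5.4,interpolation=cv2.INTER_CUBIC))
E
```

```text
t 20.55 p [ 0.5051 -0.0863  0.0122] yaw 0.48 zax [-0. -0. -1.] F [-0.2 -0.5 -0.7] g 18.7 q [-0.14  0.27  0.24  1.96 -0.08  0.92  0.16]
```

View pics/s20c.png

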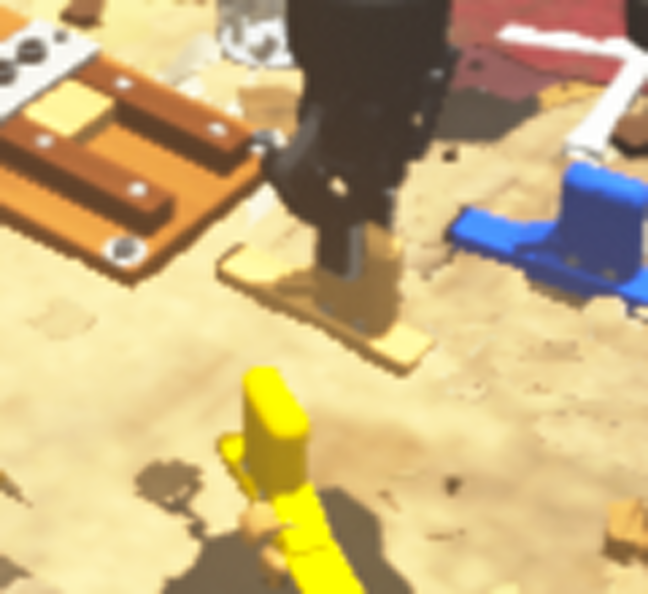

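Stick rests essentially on the bench, off the jig. Lower the last mm, release and rise.

Request:
play_rows:
  rows:
    - [[0,0,-1],[0,0,0],12]
    - [[0,0,0],[0,0,0],34]
    - [[0,0,0],[0,0,0],34]
    - [[0,0,0],[0,0,0],34]
    - [[0,0,20],[0,0,0],34]
    - [[0,0,40],[0,0,0],34]
    - [[0,0,60],[0,0,0],34]
    - [[0,0,60],[0,0,0],34]
    - [[0,0,60],[0,0,0],34]
    - [[-20,0,0],[0,0,0],34]
    - [[0,0,0],[0,0,0],34]

```text
clock: 21.98
position: [0.4846, -0.0866, 0.2521]
ee_rot: [1.0, 0.004, 0.001, -0.0]
ft_force: [0.3, -0.6, -0.1]
grip_width: 0.4
```

```bash
python3 - <<'E'
from h import *
state(); ci,im=snap('wrist','w21')
ci,im=snap('top','t21'); cv2.imwrite('pics/t21c.png',cv2.resize(im[140:270,170:310],None,fx=5,fy=4.5,interpolation=cv2.INTER_CUBIC))
ci,im=snap('scene','s21')
cv2.imwrite('pics/s21c.png',cv2.resize(im[150:300,150:350],None,fx=4,fy=4,interpolation=cv2.INTER_CUBIC))
E
```

```text
t 21.98 p [ 0.4846 -0.0866  0.2521] yaw 0.45 zax [ 0.001  0.    -1.   ] F [ 0.3 -0.6 -0.1] g 34.2 q [-0.17 -0.    0.26  1.72 -0.    1.42  0.09]
```

View pics/w21.png

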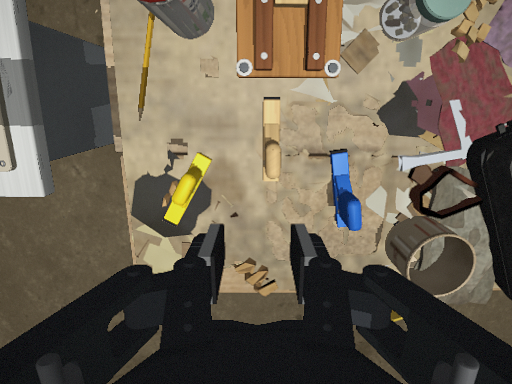

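View pics/t21c.png

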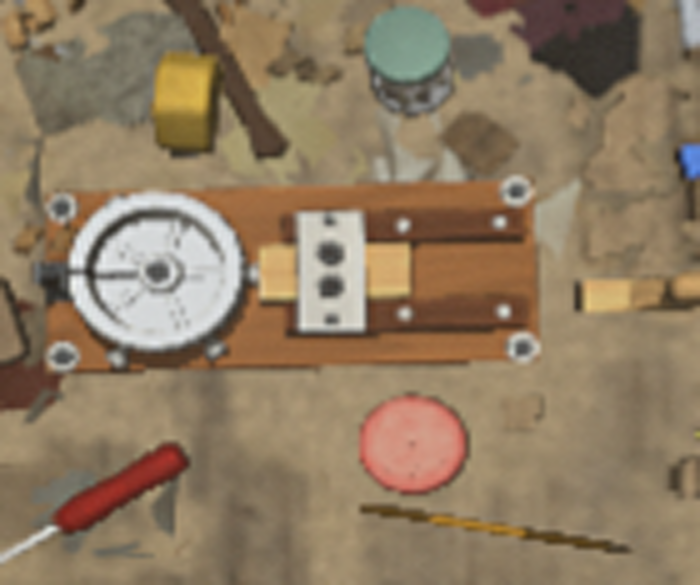

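View pics/s21c.png

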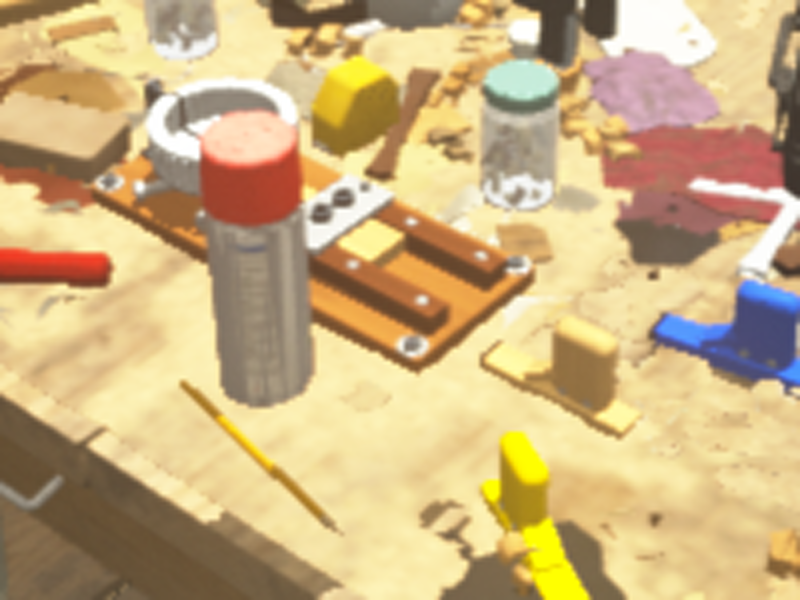

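```bash
python3 - <<'E'
from h import *
ci,im=load('w9'); cv2.imwrite('pics/w9c.png',cv2.resize(im[75:215,240:370],None,fx=5.5,fy=4.2,interpolation=cv2.INTER_CUBIC))
ci,im=load('t21')
f=lambda u,v,z:onz(ci,170+u/5-.4,140+v/4.5-.4,z)
print('top: mark out',f(72,273,.082),'hub',f(158,271,.072),'bolts',f(62,207,.024),f(62,355,.024),f(515,191,.024),f(522,346,.024),'slat front',f(259,272,.036),'rear',f(411,269,.036))
E
```

```text
top: mark out [0.52128475 0.31495496 0.082     ] hub [0.52252073 0.26127884 0.072     ] bolts [0.5780599  0.33398072 0.024     ] [0.4673619  0.33382665 0.024     ] [0.58181558 0.02959758 0.024     ] [0.46687135 0.02837774 0.024     ] slat front [0.52439891 0.20011007 0.036     ] rear [0.52405654 0.09991647 0.036     ]
```

View pics/w9c.png

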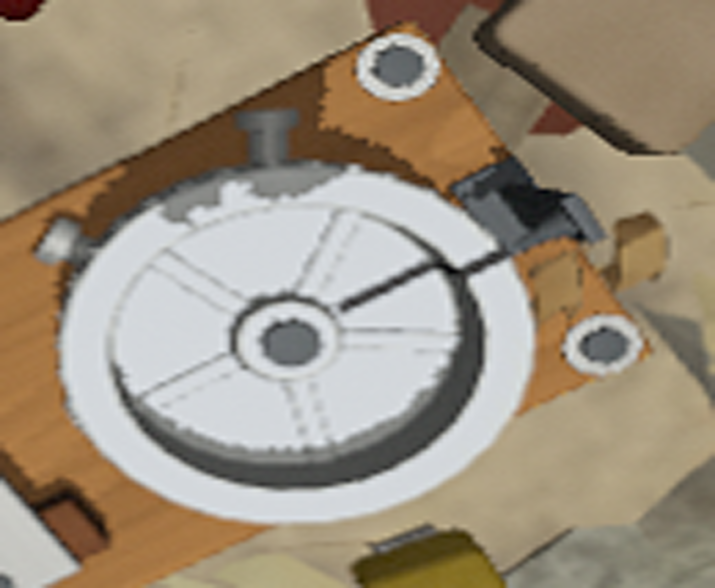

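```bash
python3 - <<'E'
from h import *
manip.hand_in(); state()
E
```

```text
the job is handed in; nothing more can be done
the job is handed in; nothing more can be done
```

The job is done and handed in at about 22 s; no verdict was reported.

- **Wheel:** I pinched the rim and turned it about 117° counter-clockwise. Before release, the engraved line measured 0.6 mm from the pointer tip. Afterwards, in the top view, it was about 1–2 mm off the wheel's axis line, against the 4 mm allowed.
- **Slat:** I pushed it under the bridge with the pale push stick. It stopped dead against the stud, with about 5–6 N building up. In the last top view its front end was 63 mm from the wheel's axis, against 62 mm ±3.5 mm, and it lay centred in the channel.
- **Stick:** It stands on its sole on the bench, about 22 mm clear of the jig, and the gripper is raised clear of everything. In the last pictures, the can, jar, tape measure, sanding block and both look-alike sticks appear where they were at the start. I checked those by eye only.

**What disagreed:** The real fingertips sat about 20–35 mm above the reported tool point. The first pinch therefore closed above the rim without touching it, and I corrected this by going about 20 mm lower. The camera estimates also differed from each other by 1–3 mm.

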